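# Step the signal attenuator to its third click

### The arm

A 6-joint arm with a two-finger parallel gripper is mounted at the origin on the work surface. World frame = base frame: x ahead of the robot, y to its left, z up, the work surface at z = 0. Lengths are in mm, angles in rad, forces in N, time in s.
With the tool pointing down it reaches from about 400 to 925 mm from the base axis. Payload 12.5 kg.
Tool frame: the origin (TCP) lies midway between the tips of the shut fingers; the grasp point (between the pads) lies 19 mm behind it (env.grip_depth is the distance from the TCP to the grasp point, in mm); z points along the fingers, y is the line along which they close (so a half turn about z gives the same grasp; the last joint's range is limited). The gripper opens to 95 mm and grips with 3 to 60 N. Pads are 20 mm wide; open, the fingers measure 119 mm over their backs; the gripper's body (75 mm by 180 mm) begins 59 mm behind the grasp point.
Start: joints at [1.177, 0.491, 1.559, -0, 1.092, -0.106], TCP at [177.385, 599.317, 214.661] pointing down, gripper open.
Joint ranges: [-3.1, 3.1], [-0.84, 2.19], [0.05, 2.79], [-1.13, 4.28], [0.06, 2.93], [-2.69, 2.69]. Speed limits (rad/s): [2.22, 2.22, 2.79, 3.14, 3.14, 3.14].

### API

Orientations are given as [roll, pitch, yaw] about the fixed x, y, z axes, in that order (R = Rz(yaw) Ry(pitch) Rx(roll)).
In Python, from cell import monitor, viewer, order, env gives the robot as it stands.
- The arm moves only by the tool move_arm, never from a script. Its argument "moves" is one flat list of numbers, 4 for each row, row after row: the shift along the tool's x, y, z normalised to -1 to 1, where 1 is 0.15 m, then the turn about the tool's z normalised to -1 to 1, where 1 is pi/2 rad. A call has 1 to 10 rows; each row shifts and turns the commanded pose from where the row before left it, along the tool's axes as they then stand; what a row does not reach is not made up. A row lasts 1/8 s, in which the tool goes at most 62.5 mm and 10.7 degrees, less where a joint would pass 70% of its speed; a pose out of reach is approached as far as the arm can. A call with a number of a shift or a turn outside -1 to 1 is refused whole. A call with a gripper value outside its range is refused whole. "claw" is the finger opening in mm, from 0 to 95.1, set as the call begins (left out, the last holds). The fingers move at their own pace and stop on an object; the grip force is fixed at half the most. Time passes only in rows, so rows that do not move let the fingers close. It gives the time, the measured TCP pose, the force, the opening and the grip force at its end, in the units of the state.
- monitor.state(): the state, without advancing time (a new reading comes with each control period).
- viewer.read_camera(name): name is "side" or "top" or "wrist"; returns the picture (384x512x3 uint8, red, green, blue); there is no depth.
- viewer.camera_info(name): a dict with "K" (3x3 intrinsics, pixels), "camera_from_world" (4x4, takes a point from world to camera coordinates). Camera axes: x right, y down, z forward; pixel columns grow to the right and rows downward; lengths in mm; the calibration is good to about 2 mm. A picture is of the moment at which its call begins: read the wrist's pose just before it. camera_info takes no time and is no camera call; for the wrist camera it gives the pose at the moment of the call.
- order.job_done(): hands the job in; it is judged then, once.
The state is a dict: "t": time; "joints": joint angles; "qvel": joint speeds; "tau": joint torques, N m; "eef_pos": TCP position; "tcp_rot": TCP orientation; "ft_force": force on the tool from outside, world axes, zero at the start; "moment": the same for the moment, N m; "opening": opening from 0.0 (shut) to 1.0 (fully open); "grip_force": force on a finger pad.
Only numpy, scipy, OpenCV 4.12 (cv2) and the standard library are available. Lean on these libraries where they do the work, as an engineer would, in place of code of your own. Each camera call takes 0.05 s, during which the arm holds its last target. There are 200 camera calls.

### The job

On the repair bench, set the attenuator with the orange lever to its third click. Push the lever with the fingertips from behind, away from its home end (marked by the white dot), one click at a time: let it rest in the first notch, then in the second, for about half a second each, and stop in the third without ever going on to the fourth. Do not pinch the lever or pull it by its front side, leave the blue lever alone, and leave the screwdriver, jar and meter where they are.

Things in the scene. Friction and masses are not known exactly. Their poses are not given: they have to be found in the camera images.
- orange_box: Attenuator to be set: black box with a grey top panel, fixed to the bench, 84 mm (its x) by 150 mm (its y), 46 mm high; origin at the centre of its underside. The lever's slot runs along the box's y axis over the middle of the top; home end towards -y, with a white dot (10 mm) beside it; clicks go towards +y. The box stands turned on the bench by up to 0.45 rad.
- orange_lever (a joint): Travel of the orange lever from its home stop along the box's +y, in m: 0 to 0.070. It has six notches 14 mm apart: home 0, first click 0.014, second 0.028, third 0.042, fourth 0.056, fifth 0.070. It starts at home. A sprung ball holds it in each notch: leaving a notch takes about 6 N, the resistance falls to almost nothing towards the ridge half way (7 mm on), and 1 to 2 mm past the ridge the lever snaps ahead by itself into the next notch and stays there.
- orange_tip (a point): Centre of the top of the orange lever tab. The tab is an upright block 26 mm (box x) by 18 mm (box y, the travel), its top 40 mm above the box's top panel, its lower edge 6 mm above the panel. This point is at box x 0, box y = -0.035 + lever value, 86 mm above the bench. Its back face, to be pushed, lies 9 mm towards the box's -y from this point.
- orange_front: Front half (9 mm, towards the box's +y) of the orange tab, moving with it; origin on the tab's mid plane at the height of the box's top panel, 40 mm under orange_tip. Not to be pressed by the fingers.
- blue_box: A second attenuator of the same build and size with a blue lever, which is to be left alone; it may stand to the left or to the right of the orange one.
- blue_lever (a joint): Travel of the blue lever in m, 0 to 0.070, same notches; it starts in its second notch (0.028).
- blue_tip (a point): Centre of the top of the blue lever tab (same tab as the orange one).
- screwdriver: Loose screwdriver, 170 mm long, red handle, lying on the bench; origin near its middle.
- jar: Loose closed jar, 48 mm across, 55 mm high, white cap; origin at the centre of its underside.
- meter: Loose yellow hand-held meter lying flat, 150 by 75 by 34 mm; origin at the centre of its underside.
Mind the look-alikes: they are no part of the job. What is shaped like the orange_box but brown or green is not meant.

How it is judged:
By the outcome, as a careful person would: the job done as asked, in the order asked, and still so for the second after the job is handed in, with the robot touching nothing.
It also fails if it takes over 54 s, if anything falls off the work surface, if the arm or the gripper's body presses on something with over 40 N, if the wrist force passes 120 N, or if a joint passes its speed limit or range.

## Working session

There is one attempt and no reset: what is moved stays moved. The work goes in short steps, Python scripts to look and compute and a tool call to move; the robot and the scene stay as the last step left them, time stands still between calls to the robot, and variables do not carry over. Pictures are saved under pics/ and viewed, at most 10 in all, crops included, and the job is handed in when it is done.

Besides the shell and the picture viewer there is one more tool, called after "Emit:" as a command line: name --argument value ..., lists and objects as JSON in quotes. move_arm: Moves the arm, as the interface text tells. Scaled input: -1 to 1 covers 0.15 m each way for a shift and pi/2 rad each way for a turn. Its arguments: {"type":"object","properties":{"moves":{"type":"array"},"claw":{"type":"number"}},"required":["moves"]}

```bash
mkdir -p pics; python3 - <<'E'
from cell import monitor, viewer
import cv2, numpy as np
for n in ("top","side"):
    cv2.imwrite(f"pics/{n}0.png", cv2.resize(viewer.read_camera(n)[:,:,::-1],(800,600),interpolation=cv2.INTER_CUBIC))
    i=viewer.camera_info(n); print(n,np.round(i["K"],1).tolist(),np.round(i["camera_from_world"],3).tolist())
s=monitor.state(); print(s["t"],s["eef_pos"],s["tcp_rot"],s["ft_force"])
E
```

```text
top [[448.4, 0.0, 251.4], [0.0, 448.4, 194.7], [0.0, 0.0, 1.0]] [[0.013, -1.0, -0.007, 13.5], [-0.982, -0.012, -0.186, 569.29], [0.186, 0.009, -0.982, 1170.699], [0.0, 0.0, 0.0, 1.0]]
side [[350.4, 0.0, 254.6], [0.0, 350.4, 197.3], [0.0, 0.0, 1.0]] [[-0.985, -0.172, 0.011, 559.141], [-0.139, 0.758, -0.637, 100.098], [0.101, -0.629, -0.771, 1080.817], [0.0, 0.0, 0.0, 1.0]]
0.1 [177.29742106 599.09279379 214.12850257] [-3.14060698e+00 -9.58199453e-05  2.85376720e+00] [-0.72056314  0.2606907  -0.16826022]
```

View pics/top0.png

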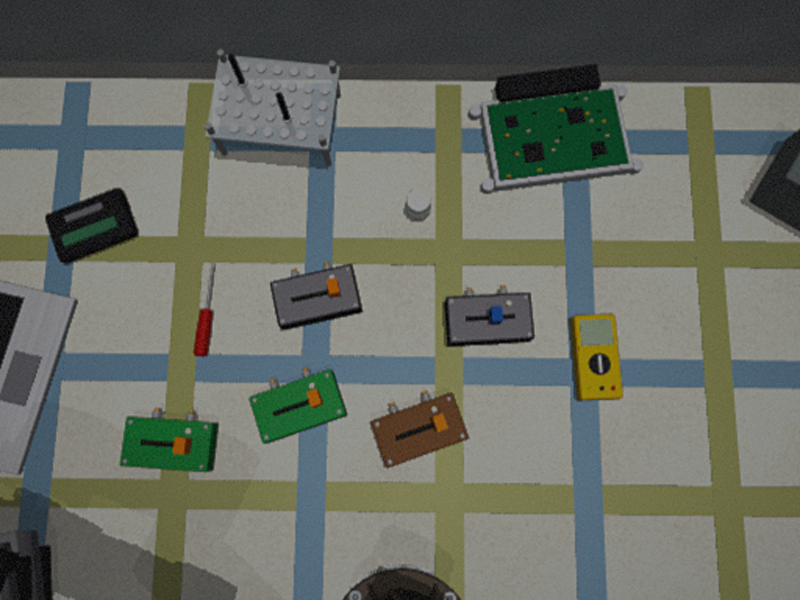

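View pics/side0.png

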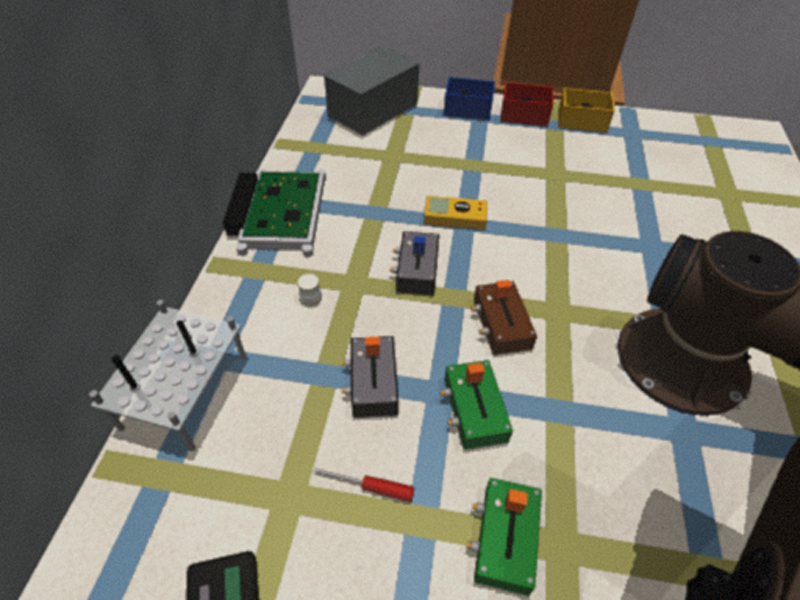

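The top picture shows four orange levers: grey-topped black box (315,296), green (168,443), green (298,405) and brown (420,430). The grey-topped one fits, since brown and green are excluded. Its tab is near (334,287), with the home end on the right. The blue-lever box is at (490,317). I'll confirm this in an enlarged crop.

```bash
python3 - <<'E'
from cell import viewer
import cv2
a=viewer.read_camera("top")[:,:,::-1]
cv2.imwrite("pics/crop1.png", cv2.resize(a[160:220,165:245],(800,600),interpolation=cv2.INTER_CUBIC))
E
```

```text
(no output)
```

View pics/crop1.png

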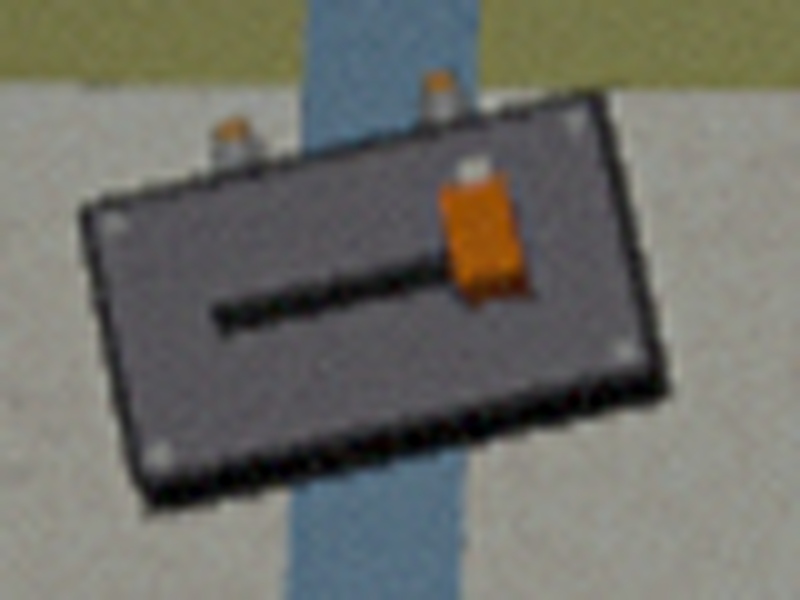

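The crop shows the grey top panel with corners near (85,205), (600,92), (662,370) and (140,480). The orange tab top is centred near (482,230), the white dot is at (475,168), and the slot runs to the left. This is the orange box, with the lever at home.

```bash
cat > h.py <<'E'
import numpy as np, cv2
from cell import viewer, monitor
def unproj(info,uv,z):
    K=np.array(info["K"]);T=np.array(info["camera_from_world"]);R,t=T[:3,:3],T[:3,3]
    c=-R.T@t; d=R.T@np.linalg.inv(K)@np.array([*uv,1.]); return c+d*(z-c[2])/d[2]
def proj(info,p):
    K=np.array(info["K"]);T=np.array(info["camera_from_world"])
    q=K@(T[:3,:3]@np.asarray(p,float)+T[:3,3]); return q[:2]/q[2]
E
python3 - <<'E'
from h import *
i=viewer.camera_info("top")
f=lambda x,y,z: unproj(i,((x+.5)/10-.5+165,(y+.5)/10-.5+160),z)
C=[f(*p,46) for p in [(85,205),(600,92),(662,370),(140,480)]]
for c in C: print(c.round(1))
ctr=np.mean(C,0); print("ctr",ctr)
print("sides",[np.linalg.norm(C[k]-C[(k+1)%4]).round(1) for k in range(4)])
d=(C[0]-C[1])+(C[3]-C[2]); d/=np.linalg.norm(d); print("ydir",d, "yaw",np.arctan2(-d[0],d[1]))
tip=f(482,230,86); print("tip",tip,"pred",ctr-35*d)
s=viewer.camera_info("side"); print("side px x800/512", proj(s,[tip[0],tip[1],86])*800/512)
print(monitor.state()["t"])
E
```

```text
[609.3 238.2  46. ]
[643.1  96.3  46. ]
[564.8  77.4  46. ]
[532.5 219.6  46. ]
ctr [587.41795183 157.87143501  46.        ]
sides [np.float64(145.8), np.float64(80.6), np.float64(145.8), np.float64(79.1)]
ydir [-0.22666812  0.97397206  0.        ] yaw 0.2286553909001275
tip [594.83757371 124.0805133   86.        ] pred [595.35133593 123.78241307  46.        ]
side px x800/512 [371.95045973 339.3934887 ]
0.15
```

Both checks agree: the tip is at (595,124) and the box yaw is 0.229. I'll shut the fingers and turn so that tool x lies along the push direction.

Emit:
move_arm --moves '[0,0,0,0.112,0,0,0,0.112,0,0,0,0.112,0,0,0,0.112,0,0,0,0.112,0,0,0,0.111,0,0,0,0]' --claw 0

```text
t: 1.02
eef_pos: [177.3, 599.2, 214.4]
tcp_rot: [-3.141, 0.0, 1.801]
ft_force: [-0.1, 0.2, 0.3]
opening: 0.322
grip_force: 0.0
```

Emit:
move_arm --moves '[-0.28,0.14,0,0,-0.28,0.14,0,0,-0.28,0.14,0,0,-0.28,0.14,0,0,-0.28,0.14,0,0,-0.28,0.14,0,0,-0.28,0.14,0,0,-0.28,0.14,0,0,-0.28,0.14,0,0,0,0,0,0]'

```text
t: 2.28
eef_pos: [448.8, 272.1, 214.5]
tcp_rot: [3.142, 0.0, 1.801]
ft_force: [-1.0, -0.3, 0.4]
opening: 0.006
grip_force: 0.0
```

Emit:
move_arm --moves '[-0.29,0.145,0,0,-0.29,0.145,0,0,-0.29,0.145,0,0,-0.29,0.145,0,0,-0.29,0.145,0,0,0,0,0,0]'

```text
t: 3.02
eef_pos: [603.7, 85.5, 214.0]
tcp_rot: [-3.141, -0.0, 1.801]
ft_force: [0.0, 0.5, -0.4]
opening: 0.005
grip_force: 0.0
```

```bash
python3 - <<'E'
from h import *
i=viewer.camera_info("wrist"); a=viewer.read_camera("wrist")
cv2.imwrite("pics/w1.png", cv2.resize(a[:,:,::-1],(768,576),interpolation=cv2.INTER_CUBIC))
import json; json.dump({k:np.array(v).tolist() for k,v in i.items() if k in("K","camera_from_world")},open("w1.json","w"))
print(monitor.state()["eef_pos"], [ (1.5*proj(i,p)).round() for p in [(595,124,86),(604,85,86)]])
E
```

```text
[602.59014371  86.76827563 214.10980286] [array([387., 218.]), array([387., 280.])]
```

View pics/w1.png

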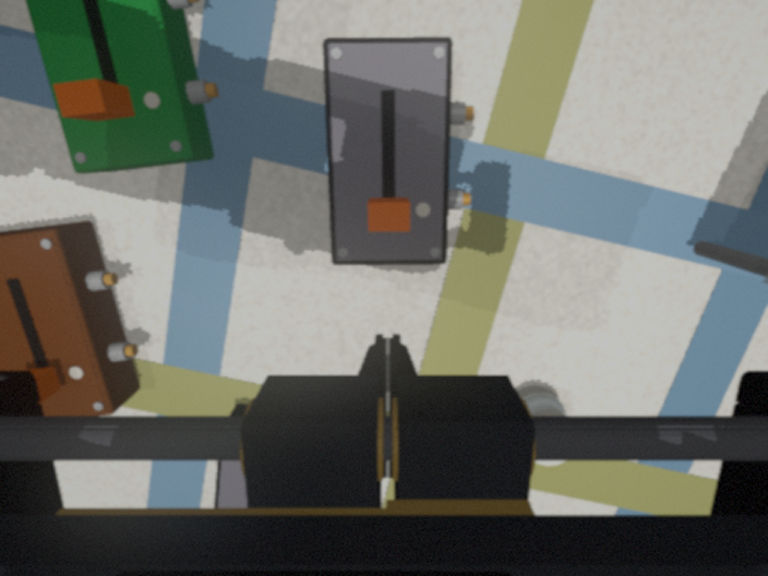

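The wrist view shows the orange tab centred at about (389,216), against a predicted (387,218), and the fingers lined up at (388,340) behind it. I'll descend behind the tab.

Emit:
move_arm --moves '[0,0,0.25,0,0,0,0.25,0,0,0,0.25,0,0,0,0.25,0,0,0,0,0,0.04,0,0,0,0.04,0,0,0,0,0,0,0]'

```text
t: 4.08
eef_pos: [600.0, 99.4, 65.8]
tcp_rot: [3.14, 0.0, 1.801]
ft_force: [-0.5, 0.4, -0.6]
opening: 0.007
grip_force: 0.0
```

Emit:
move_arm --moves '[0.01,0,0,0,0.01,0,0,0,0.007,0,0,0,0,0,0,0]'

```text
t: 4.58
eef_pos: [598.9, 102.6, 64.6]
tcp_rot: [-3.142, -0.0, 1.8]
ft_force: [-0.4, 0.3, -0.2]
opening: 0.004
grip_force: 0.0
```

Emit:
move_arm --moves '[0.007,0,0,0,0.007,0,0,0,0,0,0,0]'

```text
t: 4.95
eef_pos: [598.5, 104.4, 64.6]
tcp_rot: [3.142, 0.0, 1.8]
ft_force: [0.0, -3.4, 0.4]
opening: 0.006
grip_force: 1.6
```

Contact, at 3.4 N. I'll push on in small steps.

Emit:
move_arm --moves '[0.007,0,0,0,0.007,0,0,0,0.007,0,0,0,0.007,0,0,0,0,0,0,0]'

```text
t: 5.58
eef_pos: [597.4, 109.0, 64.6]
tcp_rot: [-3.142, -0.0, 1.8]
ft_force: [0.4, -0.3, 0.4]
opening: 0.005
grip_force: 0.5
```

Emit:
move_arm --moves '[0.007,0,0,0,0.007,0,0,0,0,0,0,0]'

```text
t: 5.95
eef_pos: [597.0, 111.1, 64.6]
tcp_rot: [3.141, -0.0, 1.8]
ft_force: [0.4, 0.9, 0.0]
opening: 0.003
grip_force: 0.0
```

Emit:
move_arm --moves '[0.007,0,0,0,0.007,0,0,0,0,0,0,0,0,0,0,0]'

```text
t: 6.45
eef_pos: [596.5, 112.9, 64.6]
tcp_rot: [3.142, -0.0, 1.8]
ft_force: [-1.3, 0.5, -0.1]
opening: 0.003
grip_force: 0.0
```

```bash
python3 - <<'E'
from h import *
i=viewer.camera_info("wrist"); a=viewer.read_camera("wrist")
print(monitor.state()["eef_pos"],monitor.state()["ft_force"])
for v in (0,14,28): 
    c=np.array([587.4,157.9,86]);d=np.array([-.227,.974,0]); print(v,proj(i,c+d*(v-35)),proj(i,c+d*(v-26)))
b=a[:,:,::-1][60:300,130:390]
cv2.imwrite("pics/w2.png", cv2.resize(b,(650,600),interpolation=cv2.INTER_CUBIC))
E
```

```text
[596.51232105 112.83390866  64.62272053] [ 0.31771774 -0.41178345  0.10539741]
0 [260.24729611 239.21407633] [260.29205736 222.61193551]
14 [260.31752818 213.16469798] [260.36450588 195.74046708]
28 [260.39125369 185.81958726] [260.44061664 167.51065678]
```

View pics/w2.png

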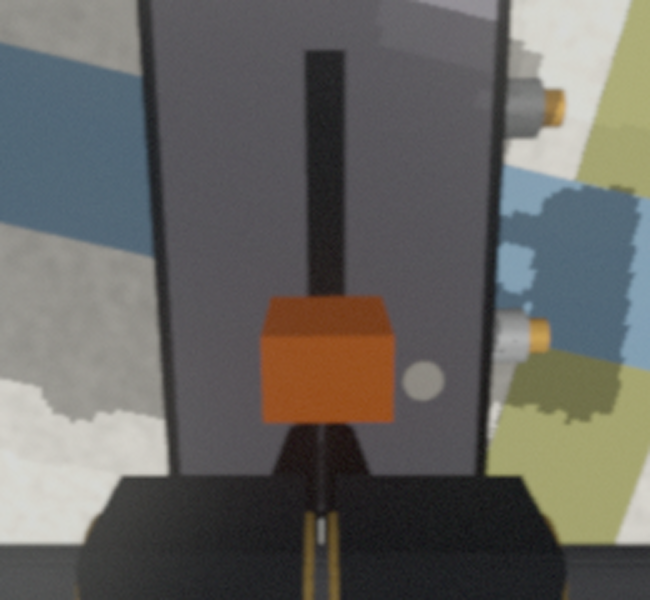

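In the crop, the tab top runs from y=335 to y=422, i.e. rows 194–229. That matches lever = 14 mm (predicted front edge 195.7), so it is in the first notch. I'll rest there, then push to the second.

Emit:
move_arm --moves '[0,0,0,0,0,0,0,0,0,0,0,0,0,0,0,0,0.012,0,0,0,0.012,0,0,0,0.01,0,0,0]'

```text
t: 7.38
eef_pos: [595.3, 117.9, 64.7]
tcp_rot: [3.142, 0.0, 1.8]
ft_force: [0.0, -3.5, 0.9]
opening: 0.006
grip_force: 1.8
```

Emit:
move_arm --moves '[0.01,0,0,0,0.01,0,0,0,0.01,0,0,0,0.01,0,0,0,0.01,0,0,0,0,0,0,0,0,0,0,0]'

```text
t: 8.25
eef_pos: [593.6, 125.3, 64.6]
tcp_rot: [3.141, -0.0, 1.8]
ft_force: [-0.2, 0.2, -0.4]
opening: 0.008
grip_force: 0.0
```

```bash
cat > look.py <<'E'
from h import *
import sys
from scipy.ndimage import uniform_filter1d
i=viewer.camera_info("wrist"); a=viewer.read_camera("wrist").astype(int)
s=monitor.state(); d=np.array([-.227,.974,0]); print(s["t"],s["eef_pos"]@d,s["ft_force"])
for v in (14,28,42,56):
    c=np.array([587.4,157.9,86]); print(v,proj(i,c+d*(v-35))[1].round(1),"front",proj(i,c+d*(v-26))[1].round(1),"back",proj(i,c+d*(v-44))[1].round(1))
p=a[:,250:270].mean(1); o=np.where(p[:,0]-p[:,2]>50)[0]; print("orange rows",o.min(),o.max())
r=p[o.min():o.max()+1,0]; print("brightness step row",o.min()+3+np.argmax(np.abs(np.diff(r))[3:-4]), r[::3].round())
E
python3 look.py
```

```text
8.3 -12.750368343217103 [-0.13833781  0.03964908 -0.01423394]
14 237.0 front 220.3 back 253.2
28 210.8 front 193.3 back 227.8
42 183.4 front 165.0 back 201.2
56 154.5 front 135.2 back 173.2
orange rows 185 341
brightness step row 236 [100. 119. 120. 119. 119. 120. 148. 150. 150. 151. 150. 151. 150. 151.
 150. 151. 150. 107.  34.  34.  34.  33.  33.  33.  33.  31.  34.  54.
  57.  60.  62.  62.  66.  69.  72.  71.  75.  76.  74.  74.  73.  80.
  81.  78.  82. 122. 115. 116. 116. 116. 103. 100.  90.]
```

The top edges are at rows 202 and 236, so the lever is at about 22–23 mm, on the ridge and not yet snapped. I'll nudge it a bit further.

Emit:
move_arm --moves '[0.006,0,0,0,0.006,0,0,0,0,0,0,0,0,0,0,0]'

```text
t: 8.8
eef_pos: [593.2, 126.9, 64.6]
tcp_rot: [3.142, -0.0, 1.8]
ft_force: [-1.4, -0.4, -0.0]
opening: 0.007
grip_force: 0.0
```

```bash
python3 look.py
```

```text
8.85 -11.125681955336583 [ 0.70846173 -0.34507317 -0.91504671]
14 239.9 front 223.3 back 255.9
28 213.8 front 196.4 back 230.7
42 186.5 front 168.2 back 204.2
56 157.8 front 138.6 back 176.4
orange rows 179 341
brightness step row 229 [100. 119. 119. 119. 119. 127. 151. 151. 150. 150. 150. 150. 150. 150.
 150. 150. 150.  70.  34.  35.  33.  31.  31.  31.  32.  32.  31.  30.
  32.  53.  56.  58.  61.  62.  66.  68.  71.  71.  75.  75.  74.  73.
  73.  80.  80.  78.  81. 122. 115. 115. 116. 118. 103. 100.  90.]
```

The lever is in the second notch: edges at rows 195 and 229, against a predicted 196 and 231. I'll rest, then push to the third.

Emit:
move_arm --moves '[0,0,0,0,0,0,0,0,0,0,0,0,0,0,0,0,0.011,0,0,0,0.011,0,0,0,0.01,0,0,0]'

```text
t: 9.72
eef_pos: [592.1, 131.6, 64.6]
tcp_rot: [3.142, 0.0, 1.8]
ft_force: [0.2, -5.0, 0.4]
opening: 0.007
grip_force: 2.1
```

Emit:
move_arm --moves '[0.01,0,0,0,0.01,0,0,0,0.01,0,0,0,0.01,0,0,0,0.01,0,0,0,0.01,0,0,0,0,0,0,0,0,0,0,0]'

```text
t: 10.72
eef_pos: [590.1, 140.4, 64.6]
tcp_rot: [3.141, -0.0, 1.8]
ft_force: [-0.4, -0.6, 0.4]
opening: 0.003
grip_force: 0.0
```

```bash
python3 look.py
```

```text
10.775 2.7615755696932918 [0.68896178 0.18544615 0.32263988]
14 264.6 front 248.7 back 279.9
28 239.7 front 223.1 back 255.8
42 213.7 front 196.3 back 230.6
56 186.4 front 168.1 back 204.1
orange rows 179 341
brightness step row 229 [107. 119. 119. 119. 119. 128. 151. 151. 150. 150. 151. 150. 151. 150.
 151. 150. 150.  66.  34.  35.  33.  31.  29.  30.  32.  30.  29.  29.
  29.  52.  56.  59.  62.  62.  66.  69.  71.  71.  74.  75.  74.  73.
  73.  79.  80.  79.  82. 122. 114. 116. 115. 117. 102. 101.  90.]
```

The lever is in the third notch (edges at 195 and 229, predicted 196 and 231). I'll back away, then rise.

Emit:
move_arm --moves '[-0.07,0,0,0,-0.07,0,0,0,0,0,0,0,0,0,-0.2,0,0,0,-0.3,0,0,0,-0.3,0,0,0,-0.2,0,0,0,0,0,0,0,0,0]'

```text
t: 11.9
eef_pos: [594.4, 119.7, 213.7]
tcp_rot: [-3.14, -0.0, 1.8]
ft_force: [0.1, 0.3, -0.5]
opening: 0.007
grip_force: 0.0
```

```bash
python3 - <<'E'
from h import *
i=viewer.camera_info("wrist"); a=viewer.read_camera("wrist")
print(monitor.state()["eef_pos"],monitor.state()["t"])
d=np.array([-.227,.974,0]); print([(1.5*proj(i,np.array([587.4,157.9,86])+d*(v-35))).round() for v in (28,42,56)])
cv2.imwrite("pics/w3.png", cv2.resize(a[:,:,::-1],(768,576),interpolation=cv2.INTER_CUBIC))
E
```

```text
[594.37696042 119.73219348 213.38063942] 11.95
[array([390., 230.]), array([390., 208.]), array([390., 184.])]
```

View pics/w3.png

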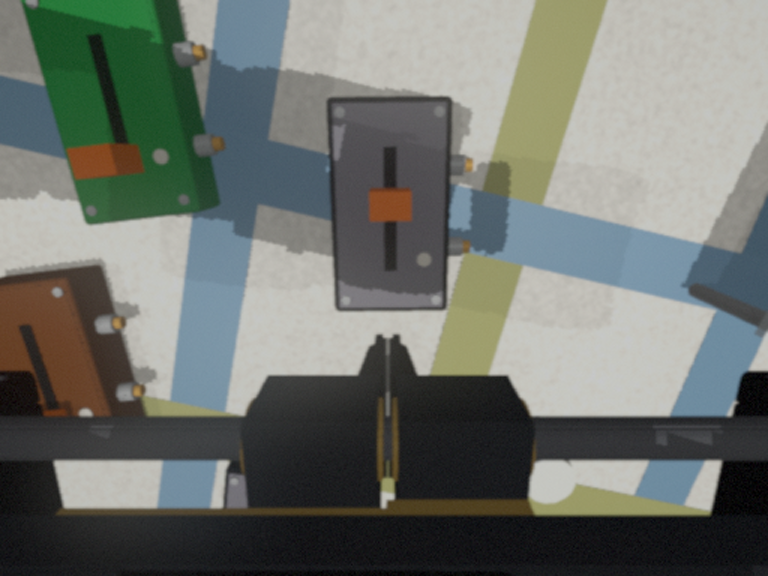

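The tab is at about (390,206), against a predicted (390,208) for the third click. The arm is clear of everything, so I'll hand in.

```bash
python3 -c "
from cell import order; print(order.job_done())"
```

```text
the job is handed in; nothing more can be done
None
```

The orange lever is in its third notch, pushed from behind one click at a time with rests in the first and second, the arm is clear of the bench items, and the job was handed in at about 12 s.

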